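# Tip a screwdriver out of its tilting tube and lay it in the tray

### The arm

A 6-joint arm with a two-finger parallel gripper is mounted at the origin on a cart in front of the work surface, level with it; the furniture and walls round the work are solid. World frame = base frame: x ahead of the robot, y to its left, z up, the work surface at z = 0. Lengths are in m, angles in rad, forces in N, time in s.
With the tool pointing down it reaches from about 0.325 to 0.875 m from the base axis. Payload 4.4 kg.
Tool frame: the origin (TCP) lies at the very end of the fingers, on their centre line; the grasp point (between the pads) lies 19 mm behind it (grasp_offset is the distance from the TCP to the grasp point, in m); z points along the fingers, y is the line along which they close (so a half turn about z gives the same grasp; the last joint's range is limited). The gripper opens to 85 mm and grips with 20 to 120 N. Pads are 22 mm wide; open, the fingers measure 114 mm over their backs; the gripper's body (76 mm by 85 mm) begins 54 mm behind the grasp point. The pads swing forward as they close: fully open they stand 13 mm farther back than shut.
Start: joints at [-1.331, 0.207, 1.542, -0, 1.393, -0.15], TCP at [0.218, -0.532, 0.231] pointing down, gripper open.
Joint ranges: [-2.73, 2.73], [-0.86, 2.22], [0.23, 2.46], [-1.11, 4.25], [0.08, 2.63], [-2.82, 2.82]. Speed limits (rad/s): [2.79, 2.79, 3.14, 3.14, 3.14, 3.14].

### API

Orientations are given as a rotation vector (axis times angle).
In Python, from rig import * gives the robot as it stands.
- The arm moves only by the tool arm_command, never from a script. Its arguments are lists of equal length, an entry for each row: "jaw": the opening, from -1 (shut) to 1 (fully open); "travel": the shift along the tool's x, y, z in cm, a list of three; "rotation": the turn, a rotation vector about the tool's x, y, z in rad, a list of three. A call has 1 to 10 rows; each row is the pose to reach, as a shift and turn from the pose commanded when the call began, along the tool's axes at that moment; what a row does not reach only later rows make up. A row lasts 1/10 s, in which the tool goes at most 50 mm and 8.59 degrees, less where a joint would pass 70% of its speed; a pose out of reach is approached as far as the arm can. A call with a gripper value outside its range is refused whole. The fingers move at their own pace and stop on an object; the grip force is fixed at half the most. Time passes only in rows, so rows that repeat a pose let the fingers close. It gives the time, the measured TCP pose, the force, the opening and the grip force at its end, in the units of the state.
- get_obs(): the state, without advancing time (a new reading comes with each control period).
- grab_frame(name): name is "scene" or "top" or "wrist"; returns (picture, depth): 384x512x3 uint8, red, green, blue; 384x512 float32, m along the optical axis (not along the pixel's ray), 0 where there is no reading.
- camera_params(name): a dict with "fx", "fy", "cx", "cy" (pixels), "camera_from_world" (4x4, takes a point from world to camera coordinates). Camera axes: x right, y up, looking along -z (the intrinsics and any distortion apply to the point x, -y, -z); pixel columns grow to the right and rows downward; lengths in m; the calibration is good to about 2 mm. A picture is of the moment at which its call begins: read the wrist's pose just before it. camera_params takes no time and is no camera call; for the wrist camera it gives the pose at the moment of the call.
- close_job(): hands the job in; it is judged then, once.
Trained networks look in the newest picture that a camera, given by its name, has taken for a name from the list of things; names that differ only in an ending like _2 or _b are one class to them, and where a whole thing is asked for, a point or a joint stands for the part that bears it (a point fixed in the world has none). Each returns a list of dicts, best first, with "score" (0 to 1); they miss things now and then, are a little off and sometimes report something else, mostly with a low value. They report only what shows in the picture. A call takes as long as a camera call.
- boxes_of(query, camera): "bbox" ([centre column, centre row, width, height] in pixels, round what is visible of it).
- trace(query, camera): "region" (384x512 bool, what is visible of it) and "bbox" ([centre column, centre row, width, height] in pixels, round what is visible of it).
The state is a dict: "time": time; "joint_positions": joint angles; "joint_velocities": joint speeds; "effort": joint torques, N m; "tool_pos": TCP position; "orientation": TCP orientation; "ft_force": force on the tool from outside, world axes, zero at the start; "wrist_torque": the same for the moment, N m; "width": finger opening in m; "grasp_force": force on a finger pad.
Only numpy, scipy, OpenCV 4.12 (cv2) and the standard library are available. Lean on these libraries where they do the work, as an engineer would, in place of code of your own. Each camera call takes 0.05 s, during which the arm holds its last target. There are 200 camera calls.

### The job

The screwdriver has slipped down inside the clear tilting tube where it cannot be gripped. Move the tall blue can well away from the tube's mouth and leave it standing on the worktop; then push the tube's mouth down, without holding the screwdriver, until the screwdriver slides out against the stop. Let the tube swing back level, pull the screwdriver out by its exposed handle and lay it (do not drop it) wholly inside the white tray, without knocking over or shifting the other things.

Things in the scene. Friction and masses are not known exactly. Their poses are not given: they have to be found in the camera images.
- stand: Grey stand, fixed. Origin: on the worktop straight below the tube's pivot; x along the level tube to its mouth. Base plate 80 mm wide, 12 mm high, x = -105 to +152 mm. Cheeks at the pivot: 36 mm along x, to y = +-34 mm, top z = 137 mm. Pivot at z = 125 mm. Curved black stop, 44 mm wide, at x = 110 to 152 mm, up to z = 90 mm, catches the screwdriver when the tube is tipped.
- tube (a joint): Tilt of the tube: 0 = level (rest) to 0.62 rad = mouth down (end stop). A damped spring swings it back level within 2 s; pushing the thumb plate takes 2 to 6 N. Above 0.35 rad the screwdriver slides until its handle end meets the stop, 46 to 52 mm out of the mouth, and stays out when the tube is level again (handle level or drooping up to 8 degrees).
- tube_mouth (a point): Centre of the open mouth, on the tube's axis, 100 mm from the pivot; tilts with the tube. x points out of the mouth, z up when level. Clear tube, 29 mm outer and 22 mm inner diameter, 210 mm long, far end closed with a blue cap. Level, its axis is 125 mm above the worktop.
- thumb_plate (a point): Centre of the top face of the flat blue thumb plate on top of the tube (34 mm along the tube, 32 mm across), to push down on. Fixed to the tube: 73 mm from the pivot towards the mouth and 20.5 mm above the tube's axis.
- driver_handle (a point): Centre of the handle of the loose screwdriver (black with teal band, 175 mm long; round handle 14 mm thick, 76 mm long; steel shank 4 mm thick, 95 mm long; 0.03 to 0.06 kg). z points from tip to handle end. It starts inside the tube, handle to the mouth, its end 13 to 27 mm inside the mouth.
- driver_end (a point): Middle of the handle's end face (the end that comes out of the tube), 38 mm from driver_handle; z points outwards along the screwdriver.
- driver_tip (a point): The screwdriver's steel tip, 171 mm from driver_end; z points towards the handle.
- can_centre (a point): Centre, half-way up, of the loose tall blue can with cream cap: round, 53 mm across, 284 mm tall (cap, 51 mm across, from 230 mm up), about 0.36 kg, standing upright. It starts 85 to 115 mm in front of the tube's mouth, in the way. z up along the can.
- tray: Low white tray, fixed, 206 mm along x, 136 mm along y, 11 mm high; floor 3 mm thick, rim 3 mm thick. Origin: centre of its underside on the worktop, z up. Behind it headsets hang over the worktop (lowest at 290 mm) in the corner x > 0.62 m, y < -0.18 m of the robot's base frame.
- spray_can: Bystander: grey spray can, 65 mm across, 200 mm tall, standing. Origin: centre of its underside; z up.
- pump_bottle: Bystander: clear pump bottle with teal gel, 74 x 62 x 197 mm (nothing farther than 40 mm from its z axis), standing. Origin: centre of its underside; z up.
- green_cutter: Bystander: green cutter knife lying flat, 158 mm long (y axis), 17 mm wide, 12 mm thick. Origin: centre of its underside.
- screwdriver: The same screwdriver as a whole: origin at its tip end, on its axis, 175 mm from driver_end; z points towards the handle.

How it is judged:
On the way, in this order (a step that is already met when the one before it is completed fails the run):
1. the blue can stands clear, its centre more than 130 mm from the tube's mouth (seen from above) (horizontal distance between can_centre and tube_mouth above 0.13 m and angle between can_centre's own z axis and vertical below 0.15 rad and height (world z) of can_centre below 0.15 m), for 0.2 s.
2. the tube is tipped more than 0.35 rad and the screwdriver, untouched by the fingers, has slid out more than 35 mm (value of joint tube above 0.35 rad and x of driver_end in the frame of tube_mouth above 0.035 m and contact force between the fingers and screwdriver below 0.1 N), for 0.1 s.
3. the tube is level again with the handle exposed, and the screwdriver is gripped (value of joint tube below 0.2 rad and x of driver_end in the frame of tube_mouth above 0.03 m and x of driver_tip in the frame of tube_mouth below 0 m and contact force between the fingers and screwdriver above 1 N), for 0.05 s.
At the end, for the whole second after the job is handed in: The screwdriver rests wholly inside the tray's rim, both ends under 25 mm above the worktop; the tube is level (under 0.1 rad); the blue can stands upright on the worktop over 130 mm from the mouth; spray can, pump bottle and green cutter are within 25 mm of their places, upright (x of driver_tip in the frame of tray between -0.103 and 0.103 m and y of driver_tip in the frame of tray between -0.068 and 0.068 m and height (world z) of each of driver_tip, driver_end below 0.025 m and x of driver_end in the frame of tray between -0.103 and 0.103 m and y of driver_end in the frame of tray between -0.068 and 0.068 m and linear speed of screwdriver below 0.02 m/s and value of joint tube below 0.1 rad and horizontal distance between can_centre and tube_mouth above 0.13 m and angle between each of can_centre, spray_can, pump_bottle's own z axis and vertical below 0.15 rad and height (world z) of can_centre between 0.135 and 0.147 m and distance of each of spray_can, pump_bottle, green_cutter from where it was at the start of the episode below 0.025 m); the robot touches nothing.
It fails at once if the blue can, spray can or pump bottle is knocked over (tilted more than 0.5 rad) (angle between any of can_centre, spray_can, pump_bottle's own z axis and vertical above 0.5 rad).
It fails at once if the screwdriver, once out of the tube, is dropped: not touched by the fingers while its handle's centre is over 60 mm above the worktop (x of driver_tip in the frame of tube_mouth above 0.01 m and height (world z) of driver_handle above 0.06 m and contact force between the fingers and screwdriver below 0.05 N).
It fails at once if the spray can, pump bottle or green cutter is shifted more than 30 mm (distance of any of spray_can, pump_bottle, green_cutter from where it was at the start of the episode above 0.03 m).
It also fails if it takes over 72 s, if anything falls off the work surface, if the arm or the gripper's body presses on something with over 40 N, if the wrist force passes 120 N, or if a joint passes its speed limit or range.

## Working session

There is one attempt and no reset: what is moved stays moved. The work goes in short steps, Python scripts to look and compute and a tool call to move; the robot and the scene stay as the last step left them, time stands still between calls to the robot, and variables do not carry over. Pictures are saved under pics/ and viewed, at most 10 in all, crops included, and the job is handed in when it is done.

Besides the shell and the picture viewer there is one more tool, called after ">>>" by a JSON object that holds its "name" and its "arguments". arm_command: Moves the arm, as the interface text tells. Its arguments: {"type":"object","properties":{"jaw":{"type":"array","items":{"type":"number"}},"travel":{"type":"array","items":{"type":"array","items":{"type":"number"}}},"rotation":{"type":"array","items":{"type":"array","items":{"type":"number"}}}},"required":["jaw","travel","rotation"]}

```bash
mkdir -p pics; ls
cat > h.py <<'E'
from rig import *
import numpy as np, cv2
from scipy.spatial.transform import Rotation as R
def pts(cam,depth,mask):
    p=camera_params(cam); v,u=np.nonzero(mask&(depth>0)); d=depth[v,u]
    c=np.c_[(u-p["cx"])/p["fx"]*d,-(v-p["cy"])/p["fy"]*d,-d,np.ones(len(d))]
    return (c@np.linalg.inv(p["camera_from_world"]).T)[:,:3]
def proj(cam,P):
    p=camera_params(cam); c=np.c_[P,np.ones(len(P))]@np.array(p["camera_from_world"]).T
    return np.c_[p["cx"]+p["fx"]*c[:,0]/-c[:,2],p["cy"]+p["fy"]*c[:,1]/c[:,2]]
def save(n,img): cv2.imwrite(f"pics/{n}.png",img[:,:,::-1])
E
python3 - <<'E'
from h import *
np.set_printoptions(precision=3,suppress=True)
ims=[]
for cam in ["scene","top"]:
    im,d=grab_frame(cam); ims.append(im); np.savez(f"pics/{cam}.npz",im=im,d=d)
    for q in ["stand","tube","can_centre","tray","spray_can","pump_bottle","green_cutter","thumb_plate","driver_handle"]:
        for r in trace(q,cam)[:1]:
            P=pts(cam,d,r["region"])
            if len(P): print(cam,q,round(r["score"],2),np.round(r["bbox"]),len(P),"med",np.median(P,0),"lo",np.percentile(P,3,axis=0),"hi",np.percentile(P,97,axis=0))
save("a_scene",ims[0]); save("a_top",ims[1])
o=get_obs(); print(o["time"],o["tool_pos"],o["orientation"])
E
```

```text
pics
scene stand 0.8 [202. 259.  88. 112.] 5010 med [0.521 0.322 0.03 ] lo [0.483 0.18  0.007] hi [0.566 0.423 0.144]
scene tube 0.69 [192. 248.  68.  83.] 1533 med [0.523 0.331 0.137] lo [0.497 0.221 0.001] hi [0.594 0.429 0.147]
scene can_centre 0.76 [253. 176.  24.  94.] 2022 med [0.534 0.14  0.186] lo [0.522 0.11  0.016] hi [0.563 0.15  0.284]
scene tray 0.94 [356. 169.  80.  66.] 3052 med [ 0.436 -0.181  0.004] lo [ 0.34  -0.265 -0.001] hi [ 0.538 -0.097  0.011]
scene spray_can 0.8 [291. 235.  36.  59.] 1520 med [0.393 0.174 0.126] lo [0.373 0.142 0.012] hi [0.424 0.186 0.189]
scene pump_bottle 0.88 [181. 189.  28.  62.] 1354 med [0.667 0.233 0.113] lo [0.652 0.202 0.012] hi [0.695 0.253 0.194]
scene green_cutter 0.78 [215. 328.  32.  63.] 627 med [0.405 0.395 0.008] lo [ 0.382  0.328 -0.001] hi [0.432 0.458 0.013]
scene thumb_plate 0.75 [192. 248.  71.  89.] 1388 med [0.522 0.332 0.137] lo [0.497 0.231 0.122] hi [0.552 0.43  0.147]
top stand 0.85 [195. 196.  91.  36.] 2142 med [0.523 0.3   0.038] lo [0.485 0.176 0.006] hi [0.569 0.415 0.144]
top tube 0.88 [188. 192.  72.  21.] 766 med [0.526 0.324 0.136] lo [0.5   0.227 0.027] hi [0.555 0.424 0.146]
top can_centre 0.86 [256. 184.  24.  37.] 599 med [0.531 0.121 0.26 ] lo [0.522 0.1   0.023] hi [0.566 0.144 0.284]
top tray 0.96 [349. 233.  63.  73.] 2669 med [ 0.44  -0.183  0.002] lo [ 0.346 -0.265 -0.002] hi [ 0.54  -0.102  0.01 ]
top spray_can 0.9 [245. 233.  24.  28.] 442 med [0.4   0.149 0.163] lo [0.374 0.123 0.044] hi [0.431 0.179 0.196]
top pump_bottle 0.69 [225. 147.  27.  32.] 570 med [0.669 0.218 0.13 ] lo [ 0.652  0.192 -0.001] hi [0.749 0.256 0.194]
top green_cutter 0.8 [173. 232.  42.  16.] 249 med [0.409 0.386 0.007] lo [ 0.387  0.323 -0.002] hi [0.433 0.448 0.012]
top thumb_plate 0.8 [187. 191.  69.  18.] 801 med [0.526 0.323 0.136] lo [0.5   0.227 0.   ] hi [0.557 0.425 0.146]
1.0 [ 0.218 -0.532  0.231] [3.082 0.608 0.   ]
```

View pics/a_scene.png

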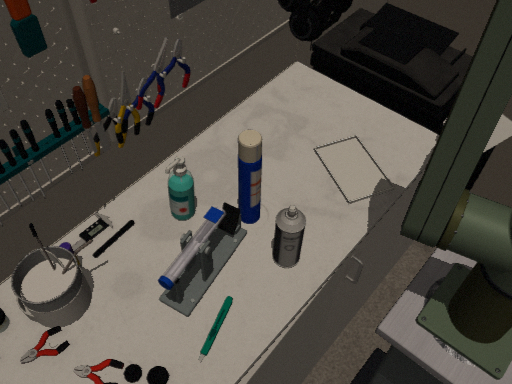

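View pics/a_top.png

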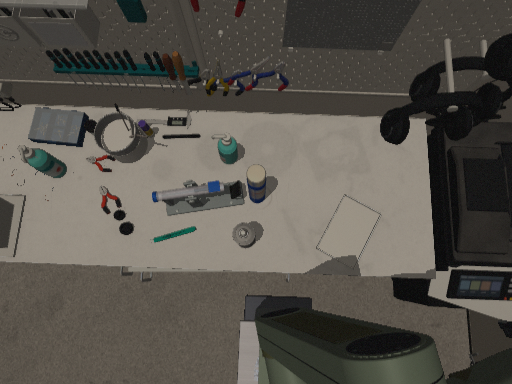

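The blue can (scene 250,175) stands in front of the tube mouth, which points to −y. The spray can is at scene (288,235), the pump bottle at (181,190), the cutter at (215,328) and the tray at (355,168). Next I fit the precise poses.

Run:
```python
from h import *
np.set_printoptions(precision=3,suppress=True)
ca={}
for cam in ["scene","top"]:
    z=np.load(f"pics/{cam}.npz"); im,d=z["im"],z["d"]; ones=np.ones(d.shape,bool); P=pts(cam,d,ones); C=im[d>0].astype(float)
    # can cap top
    m=(P[:,2]>.270)&(abs(P[:,0]-.545)<.05)&(abs(P[:,1]-.12)<.05); t=P[m]
    print(cam,"captop",len(t),(t[:,:2].min(0)+t[:,:2].max(0))/2,np.ptp(t[:,:2],axis=0),t[:,2].max())
    m=(P[:,2]>.03)&(P[:,2]<.225)&(abs(P[:,0]-.545)<.05)&(abs(P[:,1]-.12)<.045); t=P[m]
    from scipy.optimize import least_squares
    f=least_squares(lambda c:np.hypot(t[:,0]-c[0],t[:,1]-c[1])-.0265,[.545,.12],loss="soft_l1",f_scale=.002); print(" can body fit",f.x)
    m=(P[:,2]>.115)&(P[:,2]<.16)&(P[:,0]>.46)&(P[:,0]<.6)&(P[:,1]>.19)&(P[:,1]<.45); t=P[m]
    bl=m&(C[:,2]>C[:,0]*1.8)&(C[:,2]>70)
    b=P[bl]; pl=b[(b[:,1]<.32)]; cap=b[b[:,1]>.36]
    print(" plate",len(pl),(pl.min(0)+pl.max(0))/2,pl.min(0),pl.max(0),np.median(pl,0)," cap",len(cap),cap.mean(0),cap.min(0),cap.max(0))
    # base plate
    m=(P[:,2]>.008)&(P[:,2]<.018)&(P[:,0]>.44)&(P[:,0]<.62)&(P[:,1]>.15)&(P[:,1]<.46)
    r=cv2.minAreaRect(P[m][:,:2].astype(np.float32)); print(" base",r)
    for q in ["tray","stand","spray_can","pump_bottle"]:
        rr=trace(q,cam)
        T=pts(cam,d,rr[0]["region"])
        if q=="tray":
            T=T[(T[:,2]<.02)&(T[:,2]>-.006)]; r=cv2.minAreaRect(T[:,:2].astype(np.float32)); print(" tray",r, cv2.boxPoints(r).tolist())
        elif q=="stand":
            print(" stand z>.03 <.1",) ; s=T[(T[:,2]>.03)&(T[:,2]<.095)]; print(s.min(0),s.max(0))
```

```text
scene captop 406 [0.547 0.125] [0.049 0.049] 0.2866195883928172
 can body fit [0.549 0.123]
 plate 185 [0.542 0.248 0.144] [0.525 0.227 0.138] [0.559 0.268 0.15 ] [0.541 0.25  0.146]  cap 73 [0.504 0.424 0.138] [0.493 0.416 0.13 ] [0.52  0.431 0.144]
 base ((0.5332319736480713, 0.28802573680877686), (0.08004739880561829, 0.27693283557891846), 10.80433464050293)
 tray ((0.44365793466567993, -0.18474973738193512), (0.14792779088020325, 0.21910668909549713), 64.28935241699219) [[0.3128632605075836, -0.20386379957199097], [0.5102775692939758, -0.29891809821128845], [0.5744526386260986, -0.16563567519187927], [0.37703830003738403, -0.07058137655258179]]
 stand z>.03 <.1
[0.497 0.169 0.03 ] [0.578 0.413 0.095]
top captop 307 [0.548 0.122] [0.05  0.049] 0.2862479272002909
 can body fit [0.549 0.122]
 plate 111 [0.542 0.248 0.145] [0.526 0.231 0.141] [0.557 0.264 0.149] [0.541 0.248 0.144]  cap 37 [0.505 0.422 0.137] [0.493 0.417 0.124] [0.518 0.428 0.144]
 base ((0.5321178436279297, 0.2957797348499298), (0.0787440687417984, 0.2561541497707367), 10.948182106018066)
 tray ((0.44205746054649353, -0.18483203649520874), (0.1405770629644394, 0.2102775126695633), 62.510459899902344) [[0.3163451552391052, -0.19865399599075317], [0.5028812885284424, -0.2957153022289276], [0.5677697658538818, -0.1710100769996643], [0.3812336325645447, -0.07394877076148987]]
 stand z>.03 <.1
[0.498 0.167 0.031] [0.575 0.406 0.093]
```

```bash
cat >> h.py <<'E'
def go(*targets,ydir=None):
    "targets: world TCP points; ydir: wanted tool y (horizontal), tool down"
    o=get_obs(); T=R.from_rotvec(o["orientation"]); print("t",round(o["time"],2),"tcp",np.round(o["tool_pos"],4),"tool axes\n",np.round(T.as_matrix(),3))
    if ydir is not None:
        y=np.r_[ydir,0]/np.hypot(*ydir); z=np.array([0,0,-1.]); W=R.from_matrix(np.c_[np.cross(y,z),y,z]); print("rot",np.round((T.inv()*W).as_rotvec(),3))
    for t in targets: print("travel cm",np.round(T.inv().apply(np.array(t)-o["tool_pos"])*100,2))
E
python3 - <<'E'
from h import *
go([.4,-.2,.34],[.548,.1225,.34],[.548,.1225,.235],ydir=(.981,.194))
E
```

```text
t 1.4 tcp [ 0.2185 -0.5319  0.2312] tool axes
 [[ 0.925  0.38  -0.   ]
 [ 0.38  -0.925  0.   ]
 [-0.    -0.    -1.   ]]
rot [-0.    -0.    -1.376]
travel cm [ 29.4  -23.8  -10.87]
travel cm [ 55.35 -48.01 -10.87]
travel cm [ 55.35 -48.01  -0.37]
```

>>> {"name": "arm_command", "arguments": {"jaw": [1,1,1,1,1,1,1,1,1,1], "travel": [[29.4,-23.8,-10.9],[29.4,-23.8,-10.9],[29.4,-23.8,-10.9],[29.4,-23.8,-10.9],[29.4,-23.8,-10.9],[29.4,-23.8,-10.9],[29.4,-23.8,-10.9],[29.4,-23.8,-10.9],[29.4,-23.8,-10.9],[29.4,-23.8,-10.9]], "rotation": [[0,0,-1.376],[0,0,-1.376],[0,0,-1.376],[0,0,-1.376],[0,0,-1.376],[0,0,-1.376],[0,0,-1.376],[0,0,-1.376],[0,0,-1.376],[0,0,-1.376]]}}

```text
time: 2.4
tool_pos: [0.4007, -0.1989, 0.341]
orientation: [1.988, 2.43, -0.0]
ft_force: [-0.6, 0.4, 0.0]
width: 0.0854
grasp_force: 0.0
```

Run:
```python
from h import *
go([.548,.1225,.34],[.548,.1225,.235],ydir=(.981,.194))
```

```text
t 2.4 tcp [ 0.4007 -0.1989  0.341 ] tool axes
 [[-0.198  0.98   0.001]
 [ 0.98   0.198 -0.001]
 [-0.001  0.001 -1.   ]]
rot [0.001 0.001 0.004]
travel cm [28.59 20.8   0.08]
travel cm [28.6  20.79 10.58]
```

Now over the can, then down.

>>> {"name": "arm_command", "arguments": {"jaw": [1,1,1,1,1,1,1,1,1,1], "travel": [[28.6,20.8,0.1],[28.6,20.8,0.1],[28.6,20.8,0.1],[28.6,20.8,0.1],[28.6,20.8,0.1],[28.6,20.8,0.1],[28.6,20.8,0.1],[28.6,20.8,0.1],[28.6,20.8,0.1],[28.6,20.8,0.1]], "rotation": [[0,0,0],[0,0,0],[0,0,0],[0,0,0],[0,0,0],[0,0,0],[0,0,0],[0,0,0],[0,0,0],[0,0,0]]}}

```text
time: 3.4
tool_pos: [0.5484, 0.1193, 0.3388]
orientation: [-1.998, -2.424, 0.002]
ft_force: [-0.3, 0.1, -0.4]
width: 0.0854
grasp_force: 0.0
```

Run:
```python
from h import *
go([.548,.1225,.235],ydir=(.981,.194))
```

```text
t 3.4 tcp [0.5484 0.1193 0.3388] tool axes
 [[-0.191  0.982 -0.001]
 [ 0.982  0.191 -0.001]
 [-0.001 -0.001 -1.   ]]
rot [-0.001  0.001 -0.003]
travel cm [ 0.33  0.04 10.38]
```

>>> {"name": "arm_command", "arguments": {"jaw": [1,1,1,1,1,-1,-1,-1,-1,-1], "travel": [[0,0,3],[0,0,6],[0,0,9],[0,0,10.5],[0,0,10.5],[0,0,10.5],[0,0,10.5],[0,0,10.5],[0,0,10.5],[0,0,10.5]], "rotation": [[0,0,0],[0,0,0],[0,0,0],[0,0,0],[0,0,0],[0,0,0],[0,0,0],[0,0,0],[0,0,0],[0,0,0]]}}

```text
time: 4.4
tool_pos: [0.5501, 0.1209, 0.2369]
orientation: [1.992, 2.424, 0.004]
ft_force: [-0.9, -1.3, 6.1]
width: 0.0502
grasp_force: 63.2
```

Run:
```python
from h import *
go([.710,.05,.252],[.710,.05,.237],ydir=(.981,.194))
```

```text
t 4.4 tcp [0.5501 0.1209 0.2369] tool axes
 [[-0.194  0.981  0.005]
 [ 0.981  0.194 -0.   ]
 [-0.001  0.005 -1.   ]]
rot [ 0.005  0.001 -0.   ]
travel cm [-10.06  14.32  -1.44]
travel cm [-10.05  14.31   0.06]
```

>>> {"name": "arm_command", "arguments": {"jaw": [-1,-1,-1,-1,-1,-1,-1,-1,-1,-1], "travel": [[0,0,-0.8],[0,0,-1.5],[-1.5,2,-1.5],[-3,4,-1.5],[-4.5,6.3,-1.5],[-6,8.5,-1.5],[-7.5,10.7,-1.5],[-9,12.8,-1.5],[-10,14.3,-1.5],[-10,14.3,-1.5]], "rotation": [[0,0,0],[0,0,0],[0,0,0],[0,0,0],[0,0,0],[0,0,0],[0,0,0],[0,0,0],[0,0,0],[0,0,0]]}}

```text
time: 5.4
tool_pos: [0.7096, 0.049, 0.2475]
orientation: [-1.996, -2.425, 0.002]
ft_force: [-0.6, -0.4, -4.7]
width: 0.05
grasp_force: 64.6
```

>>> {"name": "arm_command", "arguments": {"jaw": [-1,-1,-1,-1,-1,1,1,1,1,1], "travel": [[0,0,0],[0,0,0.7],[0,0,1.2],[0,0,1.5],[0,0,1.5],[0,0,1.5],[0,0,1.5],[0,0,1.5],[0,0,1.5],[0,0,1.5]], "rotation": [[0,0,0],[0,0,0],[0,0,0],[0,0,0],[0,0,0],[0,0,0],[0,0,0],[0,0,0],[0,0,0],[0,0,0]]}}

```text
time: 6.4
tool_pos: [0.7083, 0.0505, 0.2342]
orientation: [-1.995, -2.427, 0.0]
ft_force: [0.8, 0.6, 0.5]
width: 0.0854
grasp_force: 0.0
```

>>> {"name": "arm_command", "arguments": {"jaw": [1,1,1,1,1,1], "travel": [[0,0,-3],[0,0,-6],[0,0,-9],[0,0,-11],[0,0,-11],[0,0,-11]], "rotation": [[0,0,0],[0,0,0],[0,0,0],[0,0,0],[0,0,0],[0,0,0]]}}

```text
time: 7.0
tool_pos: [0.7083, 0.0505, 0.344]
orientation: [1.995, 2.427, 0.0]
ft_force: [0.9, -0.8, -0.5]
width: 0.0854
grasp_force: 0.0
```

Run:
```python
from h import *
im,d=grab_frame("scene")
np.set_printoptions(precision=3,suppress=True)
print(np.hypot(.71-.547,.05-.2215))
for q in ["can_centre","pump_bottle","spray_can"]:
    for r in trace(q,"scene")[:1]:
        P=pts("scene",d,r["region"]); print(q,r["score"],np.median(P,0),np.percentile(P,3,axis=0),np.percentile(P,97,axis=0))
save("b",im)
go([.542,.25,.345],[.542,.25,.16],ydir=(.981,.192))
```

```text
0.23660357140161678
can_centre 0.65 [0.69  0.07  0.178] [0.679 0.042 0.018] [0.719 0.08  0.284]
pump_bottle 0.7 [0.667 0.233 0.112] [0.652 0.203 0.013] [0.693 0.254 0.193]
spray_can 0.98 [0.393 0.174 0.124] [0.374 0.139 0.01 ] [0.426 0.186 0.187]
t 7.2 tcp [0.708 0.051 0.342] tool axes
 [[-0.194  0.981 -0.004]
 [ 0.981  0.194  0.   ]
 [ 0.001 -0.004 -1.   ]]
rot [-0.004 -0.001  0.002]
travel cm [ 22.78 -12.37  -0.27]
travel cm [ 22.76 -12.3   18.23]
```

View pics/b.png

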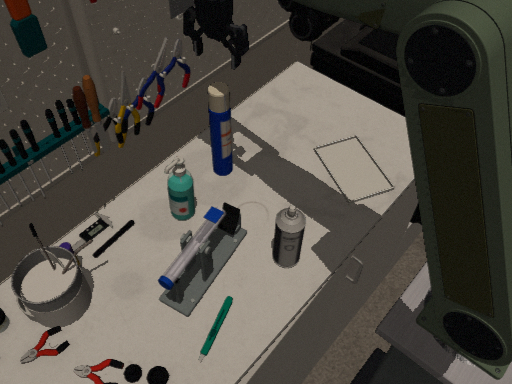

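The can stands upright at (0.708, 0.05), scene pixel (221,130), well clear of the mouth, and nothing else has moved. Next I press the thumb plate at scene (213,215).

>>> {"name": "arm_command", "arguments": {"jaw": [-1,-1,-1,-1,-1,-1,-1,-1,-1,-1], "travel": [[22.8,-12.4,-0.2],[22.8,-12.4,-0.2],[22.8,-12.4,-0.2],[22.8,-12.4,-0.2],[22.8,-12.4,-0.2],[22.8,-12.4,-0.2],[22.8,-12.4,4],[22.8,-12.4,9],[22.8,-12.4,14],[22.8,-12.4,17.5]], "rotation": [[0,0,0],[0,0,0],[0,0,0],[0,0,0],[0,0,0],[0,0,0],[0,0,0],[0,0,0],[0,0,0],[0,0,0]]}}

```text
time: 8.2
tool_pos: [0.5401, 0.249, 0.1643]
orientation: [-1.993, -2.424, 0.009]
ft_force: [-0.1, 0.4, -0.0]
width: 0.0
grasp_force: 0.0
```

>>> {"name": "arm_command", "arguments": {"jaw": [-1,-1], "travel": [[0,0,0],[0,0,0]], "rotation": [[0,0,0],[0,0,0]]}}

```text
time: 8.4
tool_pos: [0.5425, 0.2497, 0.1688]
orientation: [-1.995, -2.426, 0.002]
ft_force: [1.2, 0.1, 0.8]
width: 0.0001
grasp_force: 0.0
```

Run:
```python
from h import *
im,d=grab_frame("scene")
go([.542,.248,.12],ydir=(.981,.192))
save("c",cv2.resize(im[150:300,130:330],None,fx=3,fy=3))
```

```text
t 8.45 tcp [0.5439 0.2502 0.171 ] tool axes
 [[-0.193  0.981  0.003]
 [ 0.981  0.193  0.001]
 [ 0.     0.003 -1.   ]]
rot [ 0.003 -0.     0.001]
travel cm [-0.18 -0.25  5.1 ]
```

View pics/c.png

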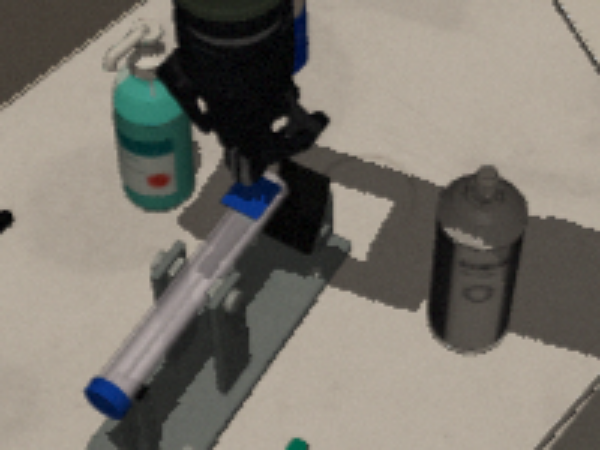

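The closed fingers are right above the thumb plate (crop 250,190). Pushing down.

>>> {"name": "arm_command", "arguments": {"jaw": [-1,-1,-1,-1,-1,-1,-1,-1], "travel": [[0,0,1],[0,0,2],[0,0,2.7],[0,0,3.4],[0,0,4.1],[0,0,4.8],[0,0,5.2],[0,0,5.2]], "rotation": [[0,0,0],[0,0,0],[0,0,0],[0,0,0],[0,0,0],[0,0,0],[0,0,0],[0,0,0]]}}

```text
time: 9.25
tool_pos: [0.5432, 0.2495, 0.117]
orientation: [1.994, 2.426, -0.0]
ft_force: [2.9, -5.1, 3.0]
width: -0.0001
grasp_force: 2.4
```

Run:
```python
from h import *
im,d=grab_frame("scene")
o=get_obs(); print(o["tool_pos"],o["ft_force"])
save("d",cv2.resize(im[150:300,130:330],None,fx=3,fy=3))
for q in ["tube","driver_handle"]:
  for r in trace(q,"scene")[:2]: P=pts("scene",d,r["region"]);print(q,r["score"],r["bbox"],P.min(0),P.max(0))
```

```text
[0.54316214 0.24943768 0.1173072 ] [ 2.52844654 -4.91490698  2.88329456]
tube 0.64 [190.3, 246.4, 66.6, 52.9] [ 0.49224415  0.20111544 -0.00364723] [0.6185293  0.42728216 0.188461  ]
```

View pics/d.png

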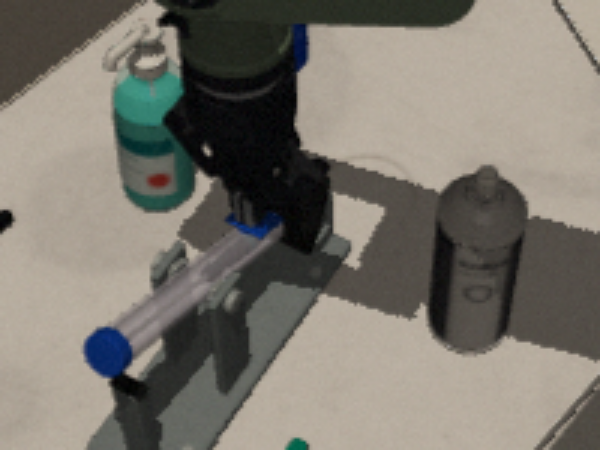

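The tube is tipped mouth-down (blue cap raised, crop 108,350). I'll press slightly deeper and hold so the driver slides fully out.

>>> {"name": "arm_command", "arguments": {"jaw": [-1,-1,-1,-1,-1,-1,-1,-1,-1,-1], "travel": [[0,0,0.3],[0,0,0.6],[0,0,0.6],[0,0,0.6],[0,0,0.6],[0,0,0.6],[0,0,0.6],[0,0,0.6],[0,0,0.6],[0,0,0.6]], "rotation": [[0,0,0],[0,0,0],[0,0,0],[0,0,0],[0,0,0],[0,0,0],[0,0,0],[0,0,0],[0,0,0],[0,0,0]]}}

```text
time: 10.4
tool_pos: [0.5429, 0.2502, 0.1115]
orientation: [1.994, 2.427, 0.001]
ft_force: [3.6, -2.7, 2.3]
width: 0.0002
grasp_force: 2.3
```

Run:
```python
from h import *
np.set_printoptions(precision=3,suppress=True)
im,d=grab_frame("scene")
C=im.astype(float); bl=(C[...,2]>C[...,0]*1.8)&(C[...,2]>60)
P=pts("scene",d,bl); P=P[(P[:,1]>.37)&(P[:,1]<.46)&(P[:,0]>.46)&(P[:,0]<.56)]; print("cap",len(P),P.mean(0),P.min(0),P.max(0))
print(get_obs()["tool_pos"],get_obs()["ft_force"])
im,d=grab_frame("top")
for q in ["driver_handle","screwdriver"]:
  for r in trace(q,"top")[:2]: P=pts("top",d,r["region"]);print(q,r["score"],r["bbox"],P.min(0),P.max(0))
```

```text
cap 200 [0.508 0.411 0.185] [0.494 0.397 0.17 ] [0.523 0.423 0.197]
[0.543 0.25  0.112] [ 3.835 -3.289  3.147]
screwdriver 0.28 [180.7, 189.9, 50.6, 13.1] [0.498 0.279 0.112] [0.544 0.412 0.195]
```

>>> {"name": "arm_command", "arguments": {"jaw": [-1,-1,-1,-1,-1,-1,1,1,1,1], "travel": [[0,0,-0.8],[0,0,-1.6],[0,0,-2.4],[0,0,-3.2],[0,0,-4.2],[0,0,-7],[0,0,-11],[0,0,-14],[-3,0,-16],[-6,0,-16]], "rotation": [[0,0,0],[0,0,0],[0,0,0],[0,0,0],[0,0,0],[0,0,0],[0,0,0],[0,0,0],[0,0,0],[0,0,0]]}}

```text
time: 11.6
tool_pos: [0.5561, 0.1921, 0.2766]
orientation: [1.988, 2.426, 0.011]
ft_force: [0.2, 0.3, 1.1]
width: 0.0578
grasp_force: 0.0
```

>>> {"name": "arm_command", "arguments": {"jaw": [1,1,1,1,1,1,1,1,1,1], "travel": [[-4,0,0],[-8,0,0],[-8,0,0],[-8,0,0],[-8,0,0],[-8,0,0],[-8,0,0],[-8,0,0],[-8,0,0],[-8,0,0]], "rotation": [[0,0,0],[0,0,0],[0,0,0],[0,0,0],[0,0,0],[0,0,0],[0,0,0],[0,0,0],[0,0,0],[0,0,0]]}}

```text
time: 12.6
tool_pos: [0.5695, 0.1131, 0.2712]
orientation: [-1.994, -2.428, 0.0]
ft_force: [0.2, 0.9, 0.3]
width: 0.0853
grasp_force: 0.0
```

Run:
```python
from h import *
np.set_printoptions(precision=3,suppress=True)
ims=[]
for cam in ["scene","top"]:
  im,d=grab_frame(cam)
  ims.append(cv2.resize(im[170:280,140:270] if cam=="scene" else im[150:230,140:290],(400,340),interpolation=cv2.INTER_CUBIC))
  for q in ["driver_handle","screwdriver","thumb_plate"]:
    for r in trace(q,cam)[:1]:
      P=pts(cam,d,r["region"]); print(cam,q,round(r["score"],2),np.round(r["bbox"]),len(P),P.min(0) if len(P) else"",P.max(0) if len(P) else "")
  P=pts(cam,d,np.ones(d.shape,bool)); m=(P[:,2]>.1)&(P[:,2]<.14)&(abs(P[:,0]-.555)<.03)&(P[:,1]<.218)&(P[:,1]>.15)
  print(cam,"handle pts",m.sum(),np.sort(P[m],0)[::max(1,m.sum()//8)] if m.sum() else"", P[m].mean(0))
save("e",np.hstack(ims)); o=get_obs(); print(o["time"],o["tool_pos"])
```

```text
scene driver_handle 0.48 [227. 205.  13.  13.] 89 [ 0.544  0.111 -0.003] [0.63  0.215 0.13 ]
scene screwdriver 0.65 [225. 204.   9.  12.] 78 [ 0.544  0.12  -0.002] [0.624 0.215 0.13 ]
scene thumb_plate 0.66 [193. 247.  69.  85.] 1420 [ 0.492  0.162 -0.004] [0.642 0.433 0.149]
scene handle pts 77 [[0.543 0.179 0.118]
 [0.547 0.186 0.122]
 [0.548 0.191 0.124]
 [0.549 0.195 0.125]
 [0.55  0.199 0.126]
 [0.552 0.202 0.126]
 [0.553 0.206 0.127]
 [0.555 0.209 0.128]
 [0.558 0.214 0.129]] [0.551 0.199 0.125]
top thumb_plate 0.75 [189. 191.  72.  20.] 751 [ 0.493  0.223 -0.004] [0.585 0.428 0.149]
top handle pts 2 [[0.558 0.177 0.124]
 [0.558 0.18  0.124]] [0.558 0.179 0.124]
13.0 [0.57  0.113 0.271]
```

View pics/e.png

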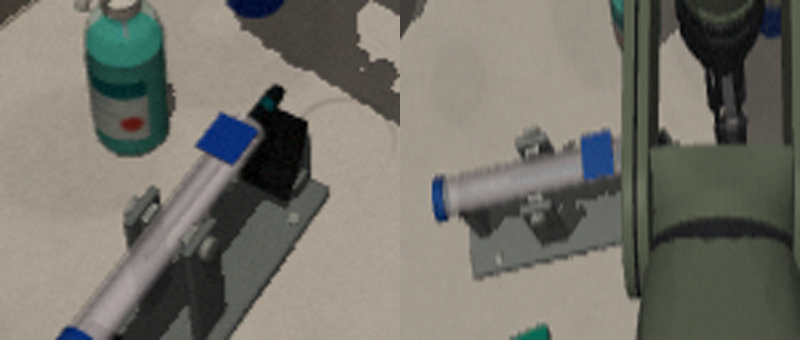

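The tube is level again with the handle exposed (left crop, around 268,100). It spans y ≈ 0.177–0.219 and its axis is at z ≈ 0.12.

Run:
```python
from h import *
go([.552,.196,.271],[.552,.196,.103],ydir=(.982,.19))
```

```text
t 13.0 tcp [0.5696 0.1127 0.2713] tool axes
 [[-0.194  0.981 -0.   ]
 [ 0.981  0.194  0.   ]
 [ 0.    -0.    -1.   ]]
rot [-0.    -0.     0.004]
travel cm [ 8.51 -0.11  0.03]
travel cm [ 8.51 -0.11 16.83]
```

>>> {"name": "arm_command", "arguments": {"jaw": [1,1,1,1,1,1,1,1,1,1], "travel": [[4,0,0],[8.5,-0.1,0],[8.5,-0.1,0],[8.5,-0.1,4],[8.5,-0.1,8],[8.5,-0.1,11],[8.5,-0.1,14],[8.5,-0.1,16],[8.5,-0.1,16.8],[8.5,-0.1,16.8]], "rotation": [[0,0,0],[0,0,0],[0,0,0],[0,0,0],[0,0,0],[0,0,0],[0,0,0],[0,0,0],[0,0,0],[0,0,0]]}}

```text
time: 14.0
tool_pos: [0.5514, 0.1954, 0.102]
orientation: [-1.994, -2.426, 0.004]
ft_force: [-0.1, -0.7, 0.1]
width: 0.0853
grasp_force: 0.0
```

>>> {"name": "arm_command", "arguments": {"jaw": [0.2,0.2,0.2,-0.3,-0.3,-1,-1,-1,-1,-1], "travel": [[0,0,0],[0,0,0],[0,0,0],[0,0,0],[0,0,0],[0,0,0],[0,0,0],[0,0,0],[0,0,0],[0,0,0]], "rotation": [[0,0,0],[0,0,0],[0,0,0],[0,0,0],[0,0,0],[0,0,0],[0,0,0],[0,0,0],[0,0,0],[0,0,0]]}}

```text
time: 15.0
tool_pos: [0.5522, 0.196, 0.1034]
orientation: [-1.995, -2.427, -0.0]
ft_force: [-0.8, 0.7, 0.9]
width: 0.0118
grasp_force: 58.4
```

Run:
```python
from h import *
im,d=grab_frame("scene")
save("f",cv2.resize(im[140:290,130:330],None,fx=3,fy=3))
go([.577,.069,.107],ydir=(.982,.19)); print(get_obs()["width"],get_obs()["grasp_force"])
```

```text
t 15.05 tcp [0.5522 0.196  0.1033] tool axes
 [[-0.194  0.981 -0.   ]
 [ 0.981  0.194  0.   ]
 [ 0.    -0.    -1.   ]]
rot [-0.    -0.     0.004]
travel cm [-12.94  -0.02  -0.37]
0.012034404205681916 58.395013350527734
```

View pics/f.png

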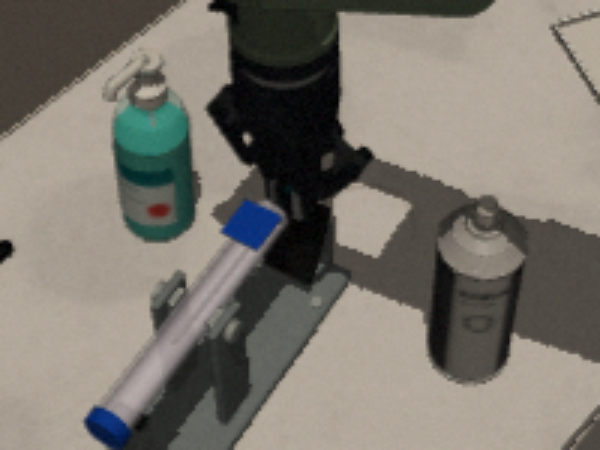

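The grip reads 12 mm at 58 N on the handle (crop 285,195) and the tube is level. Pulling straight out.

>>> {"name": "arm_command", "arguments": {"jaw": [-1,-1,-1,-1,-1,-1,-1,-1,-1,-1], "travel": [[-1,0,0],[-2.5,0,0],[-4.5,0,0],[-6.5,0,0],[-8.5,0,0],[-10.5,0,0],[-12.5,0,0],[-14.5,0,0],[-16,0,0],[-16,0,0]], "rotation": [[0,0,0],[0,0,0],[0,0,0],[0,0,0],[0,0,0],[0,0,0],[0,0,0],[0,0,0],[0,0,0],[0,0,0]]}}

```text
time: 16.05
tool_pos: [0.5835, 0.0363, 0.1032]
orientation: [1.998, 2.423, -0.001]
ft_force: [-0.7, 0.9, -0.2]
width: 0.0116
grasp_force: 58.4
```

Run:
```python
from h import *
np.set_printoptions(precision=3,suppress=True)
o=get_obs(); T=R.from_rotvec(o["orientation"]); g=o["tool_pos"]-.019*T.as_matrix()[:,2]
print(o["width"],o["grasp_force"])
im,d=grab_frame("scene")
for r in trace("screwdriver","scene")[:2]:
  P=pts("scene",d,r["region"]); print(r["score"],r["bbox"],len(P))
P=pts("scene",d,np.ones(d.shape,bool)); m=(P[:,2]>.06)&(P[:,2]<.16)&(P[:,1]<.21)&(P[:,1]>g[1]+.02)&(abs(P[:,0]-.57)<.05)
Q=P[m]; Q=Q[np.argsort(Q[:,1])]; print(len(Q)); print(Q[::max(1,len(Q)//15)])
save("g",cv2.resize(im[110:260,150:350],None,fx=3,fy=3))
go([.577,.069,.107])
```

```text
0.01159033620654592 58.371276593534276
0.52 [245.7, 176.7, 36.0, 46.6] 145
343
[[0.575 0.056 0.121]
 [0.58  0.07  0.126]
 [0.576 0.085 0.126]
 [0.571 0.095 0.128]
 [0.569 0.129 0.12 ]
 [0.562 0.164 0.122]
 [0.54  0.175 0.09 ]
 [0.534 0.179 0.088]
 [0.545 0.18  0.087]
 [0.55  0.182 0.085]
 [0.568 0.183 0.086]
 [0.569 0.185 0.093]
 [0.544 0.185 0.069]
 [0.571 0.187 0.087]
 [0.544 0.189 0.064]
 [0.558 0.191 0.066]]
t 16.15 tcp [0.583 0.039 0.103] tool axes
 [[-0.193  0.981 -0.001]
 [ 0.981  0.193  0.001]
 [ 0.001 -0.    -1.   ]]
travel cm [ 3.09  0.   -0.39]
```

View pics/g.png

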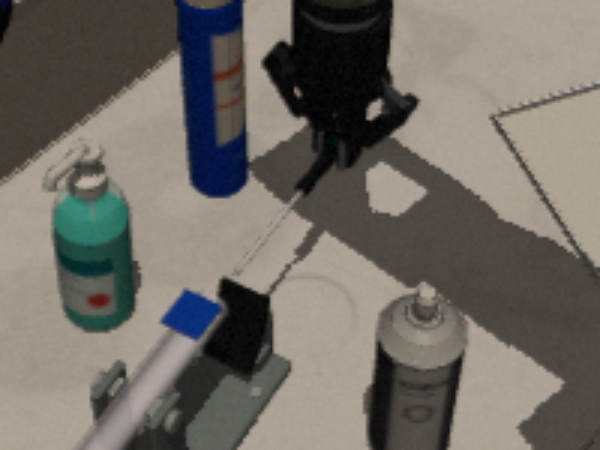

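Run:
```python
from h import *
o=get_obs(); g=o["tool_pos"]+np.r_[0,0,.018]; a=np.array([-.194,.981,0])
for L in (.14,.145,.15,.155,.16): print(L,(proj("scene",[g+L*a])[0]-[150,110])*3)
go([.545,-.08,.105],[.5004,-.2139,.10],[.5004,-.2139,.02],ydir=(.451,.893))
```

```text
0.14 [244.58150574 262.77192932]
0.145 [241.16127841 267.26261162]
0.15 [237.72453434 271.77498003]
0.155 [234.27115359 276.30919202]
0.16 [230.80101507 280.86540659]
t 16.15 tcp [0.5829 0.0386 0.1031] tool axes
 [[-0.193  0.981 -0.001]
 [ 0.981  0.193  0.001]
 [ 0.001 -0.    -1.   ]]
rot [-0.    -0.001 -0.909]
travel cm [-10.91  -6.01  -0.19]
travel cm [-23.19 -12.96   0.3 ]
travel cm [-23.2  -12.96   8.3 ]
```

>>> {"name": "arm_command", "arguments": {"jaw": [-1,-1,-1,-1,-1,-1,-1,-1,-1,-1], "travel": [[-2.5,-1.3,0],[-5.5,-3,0],[-8.5,-4.7,0],[-11,-6,0],[-13.5,-7.5,0],[-16,-8.9,0],[-18.5,-10.3,0],[-21,-11.7,0],[-23.2,-13,0.3],[-23.2,-13,0.3]], "rotation": [[0,0,0],[0,0,0],[0,0,-0.1],[0,0,-0.23],[0,0,-0.36],[0,0,-0.5],[0,0,-0.64],[0,0,-0.78],[0,0,-0.9],[0,0,-0.909]]}}

```text
time: 17.15
tool_pos: [0.4999, -0.2153, 0.1001]
orientation: [-0.728, -3.056, 0.001]
ft_force: [0.1, 0.4, 0.6]
width: 0.0118
grasp_force: 58.5
```

Run:
```python
from h import *
np.set_printoptions(precision=3,suppress=True)
go([.5004,-.2139,.02],[.5004,-.2139,.005],ydir=(.451,.893)); o=get_obs(); print(o["width"],o["grasp_force"])
im,d=grab_frame("scene")
save("h",cv2.resize(im[80:230,270:470],None,fx=3,fy=3))
P=pts("scene",d,np.ones(d.shape,bool)); m=(P[:,2]>.07)&(P[:,2]<.16)&(P[:,0]<.48)&(P[:,0]>.34)&(P[:,1]<-.08)&(P[:,1]>-.22)
Q=P[m]; Q=Q[np.argsort(Q[:,0])]; print(len(Q)); print(Q[::max(1,len(Q)//12)])
```

```text
t 17.15 tcp [ 0.5   -0.215  0.1  ] tool axes
 [[-0.893  0.451 -0.   ]
 [ 0.451  0.893 -0.   ]
 [ 0.    -0.001 -1.   ]]
rot [-0.001 -0.     0.   ]
travel cm [0.02 0.16 8.01]
travel cm [0.02 0.16 9.51]
0.011778500346682728 58.46633879409637
113
[[ 0.363 -0.14   0.122]
 [ 0.376 -0.148  0.12 ]
 [ 0.389 -0.156  0.119]
 [ 0.404 -0.165  0.119]
 [ 0.417 -0.173  0.118]
 [ 0.43  -0.178  0.12 ]
 [ 0.446 -0.184  0.119]
 [ 0.452 -0.184  0.118]
 [ 0.455 -0.187  0.125]
 [ 0.46  -0.186  0.122]
 [ 0.466 -0.196  0.122]
 [ 0.473 -0.202  0.12 ]
 [ 0.478 -0.197  0.116]]
```

View pics/h.png

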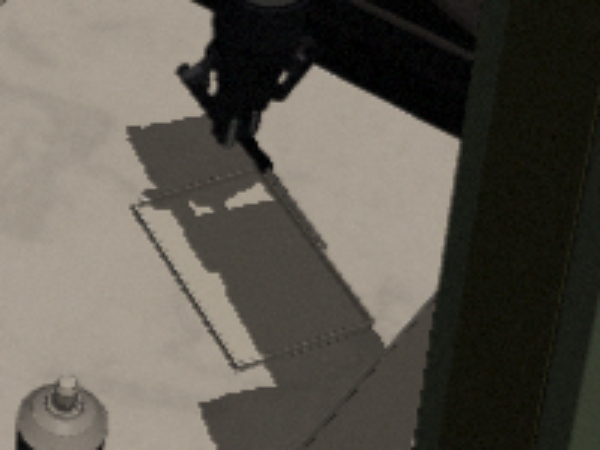

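The driver is held level above the tray, aligned with its long side (handle end at crop 265,165). Lowering it.

>>> {"name": "arm_command", "arguments": {"jaw": [-1,-1,-1,-1,-1,-1,-1,-1,-1], "travel": [[0,0,2],[0,0,4],[0,0,6],[0,0,7.5],[0,0,8.5],[0,0,9],[0,0,9.4],[0,0,9.5],[0,0,9.5]], "rotation": [[0,0,0],[0,0,0],[0,0,0],[0,0,0],[0,0,0],[0,0,0],[0,0,0],[0,0,0],[0,0,0]]}}

```text
time: 18.1
tool_pos: [0.501, -0.2141, 0.0058]
orientation: [0.727, 3.055, -0.0]
ft_force: [0.3, 0.3, -0.6]
width: 0.0113
grasp_force: 58.5
```

>>> {"name": "arm_command", "arguments": {"jaw": [-0.9,-0.8,-0.7,-0.6,-0.5,-0.4,-0.3,-0.2,-0.1,0], "travel": [[0,0,0],[0,0,0],[0,0,0],[0,0,0],[0,0,0],[0,0,0],[0,0,0],[0,0,0],[0,0,0],[0,0,0]], "rotation": [[0,0,0],[0,0,0],[0,0,0],[0,0,0],[0,0,0],[0,0,0],[0,0,0],[0,0,0],[0,0,0],[0,0,0]]}}

```text
time: 19.1
tool_pos: [0.5005, -0.2138, 0.0053]
orientation: [-0.727, -3.056, 0.0]
ft_force: [-0.7, 0.2, -0.5]
width: 0.0423
grasp_force: 0.0
```

>>> {"name": "arm_command", "arguments": {"jaw": [0,0,0,0,0,0,0,0,0,0], "travel": [[0,0,-1.5],[0,0,-3],[0,0,-5],[0,0,-8],[0,0,-12],[0,0,-16],[0,0,-16],[0,0,-16],[0,0,-16],[0,0,-16]], "rotation": [[0,0,0],[0,0,0],[0,0,0],[0,0,0],[0,0,0],[0,0,0],[0,0,0],[0,0,0],[0,0,0],[0,0,0]]}}

```text
time: 20.1
tool_pos: [0.4995, -0.2131, 0.1639]
orientation: [-0.726, -3.054, -0.002]
ft_force: [0.3, -0.6, 0.7]
width: 0.043
grasp_force: 0.0
```

Run:
```python
from h import *
np.set_printoptions(precision=3,suppress=True)
im,d=grab_frame("scene")
for q in ["screwdriver","can_centre","spray_can","pump_bottle","green_cutter"]:
  for r in trace(q,"scene")[:1]:
    P=pts("scene",d,r["region"]); print(q,r["score"],np.median(P,0),P.min(0),P.max(0))
    if q=="screwdriver":
      L=P-[.4428,-.1848,0]; X=np.c_[L[:,:2]@[.893,-.451],L[:,:2]@[.451,.893],L[:,2]]; print(" tray frame",X.min(0),X.max(0))
save("i",cv2.resize(im[80:380,130:450],None,fx=2,fy=2))
```

```text
screwdriver 0.74 [ 0.472 -0.191  0.013] [ 0.371 -0.226  0.001] [ 0.518 -0.137  0.02 ]
 tray frame [-0.086 -0.009  0.001] [0.081 0.013 0.02 ]
can_centre 0.96 [0.689 0.069 0.178] [ 0.677 -0.134 -0.003] [0.85  0.083 0.287]
spray_can 0.85 [0.393 0.174 0.127] [ 0.372  0.038 -0.003] [0.502 0.188 0.201]
pump_bottle 0.62 [0.668 0.233 0.113] [ 0.65   0.112 -0.005] [0.814 0.256 0.198]
green_cutter 0.9 [0.405 0.397 0.009] [ 0.38   0.317 -0.003] [0.437 0.467 0.016]
```

View pics/i.png

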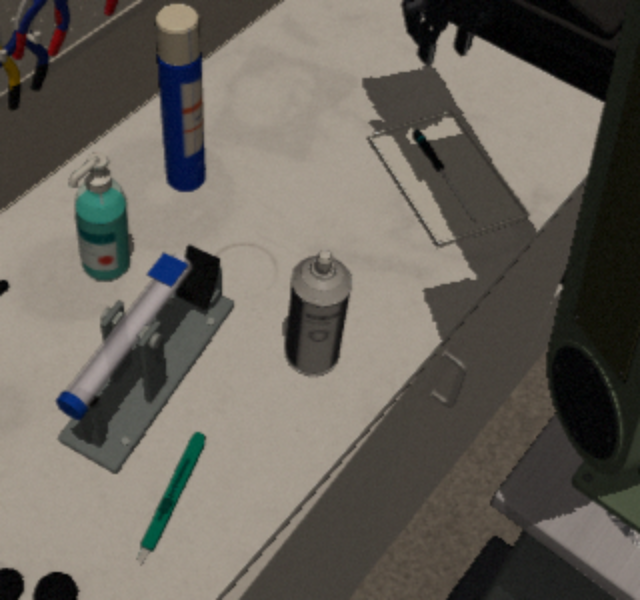

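The screwdriver lies wholly inside the tray (handle at 430,150, shank to about 475,220). The can stands upright, the tube is level, and the bystanders have not moved.

```bash
python3 -c "
from rig import *
print(close_job())"
```

```text
the job is handed in; nothing more can be done
None
```

I handed the job in at about 20 s; no verdict came back, but the last picture shows the screwdriver wholly inside the tray, the tube level, the blue can upright well clear of the mouth, and the other things in place.

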